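Load a bare board from the feed tray into the sloping test nest

ROBOT

A 6-joint arm with a two-finger parallel gripper is mounted at the origin on the work surface; the furniture and walls round the work are solid. World frame = base frame: x ahead of the robot, y to its left, z up, the work surface at z = 0. Lengths are in mm, angles in rad, forces in N, time in s.
With the tool pointing down it reaches from about 250 to 775 mm from the base axis. Payload 4 kg.
Tool frame: the origin (TCP) lies midway between the tips of the shut fingers; the grasp point (between the pads) lies 19 mm behind it; z points along the fingers, y is the direction in which the jaws open and shut (so a half turn about z gives the same grasp; the last joint's range is limited). The gripper opens to 85 mm and grips with 20 to 120 N. Pads are 22 mm wide; open, the fingers measure 114 mm over their backs; the gripper's body (76 mm by 85 mm) begins 54 mm behind the grasp point. The pads swing forward as they close: fully open they stand 13 mm farther back than shut.
Start: joints at [1.032, 0.087, 1.371, -0, 1.684, -0.103], TCP at [232.185, 498.606, 231.341] pointing down, gripper open.
Joint ranges: [-3.1, 3.1], [-0.76, 2.03], [0.27, 2.55], [-1.08, 4.22], [0.17, 2.65], [-2.57, 2.57]. Speed limits (rad/s): [2.79, 2.79, 3.14, 3.14, 3.14, 3.14].

INTERFACE

Orientations are given as a rotation vector (axis times angle).
In Python, from bench import * gives the robot as it stands.
- The arm moves only by the tool step_arm, never from a script. Its argument "commands" is a list of rows, each an object with "gripper": the opening, from 0 (shut) to 1 (fully open); "slide": the shift along the world's x, y, z in mm, a list of three; "spin": the turn about the world's z in degrees. A call has 1 to 20 rows; each row shifts and turns the pose as measured when the row begins; what a row does not reach is not made up. A row lasts 1/8 s, in which the tool goes at most 62.5 mm and 10.7 degrees, less where a joint would pass 70% of its speed; a pose out of reach is approached as far as the arm can. A call is refused whole if a number of a shift passes 62.5 or a number of a turn 10.7, either way. A call with a gripper value outside its range is refused whole. The fingers move at their own pace and stop on an object; "force" is the grip in N (left out, the last holds). Time passes only in rows, so rows that do not move let the fingers close. It gives the time, the measured TCP pose, the force and the opening at its end, in the units of the state.
- get_obs(): the state, without advancing time (a new reading comes with each control period).
- snapshot(name): name is "side" or "top" or "wrist"; returns the picture (480x640x3 uint8, blue, green, red); there is no depth.
- camera_info(name): a dict with "fx", "fy", "cx", "cy" (pixels), "D" ([k1, k2, p1, p2, k3] as OpenCV has them; the pictures are not rectified), "R" (3x3) and "t" (3): a world point X has camera coordinates R X + t. Camera axes: x right, y down, z forward; pixel columns grow to the right and rows downward; lengths in mm; the calibration is good to about 2 mm. A picture is of the moment at which its call begins: read the wrist's pose just before it. camera_info takes no time and is no camera call; for the wrist camera it gives the pose at the moment of the call.
- hand_in(): hands the job in, once; it reports no verdict.
Trained networks look in the newest picture that a camera, given by its name, has taken for a name from the list of things; names that differ only in an ending like _2 or _b are one class to them, and where a whole thing is asked for, a point or a joint stands for the part that bears it (a point fixed in the world has none). Each returns a list of dicts, best first, with "confidence" (0 to 1); they miss things now and then, are a little off and sometimes report something else, mostly with a low value. They report only what shows in the picture. A call takes as long as a camera call.
- spot_in(camera, label): "at" ([x, y, z] in mm, in world coordinates, good to about 4 mm: the middle of the surface that is visible of it).
- regions_of(camera, label): "mask" (480x640 bool, what is visible of it).
The state is a dict: "time_s": time; "qpos": joint angles; "qvel": joint speeds; "effort": joint torques, N m; "tcp_pos": TCP position; "ee_rot": TCP orientation; "force": force on the tool from outside, world axes, zero at the start; "wrist_torque": the same for the moment, N m; "gripper_width": finger opening in mm.
Only numpy, scipy, OpenCV 4.12 (cv2) and the standard library are available. Lean on these libraries where they do the work, as an engineer would, in place of code of your own. Each camera call takes 0.05 s, during which the arm holds its last target. There are 200 camera calls.

TASK

Slide the thin blue bare board along its feed tray until its leading end sticks out about a third of its length (45 mm) over the tray's open far end, without letting it fall, then pick it up by that overhanging end. Lay it flat in the sloping test nest, between the side rails, with its lower edge home against the stops so that it holds the orange presence lever pressed down, and let go. Do not knock over or push away the parts bin, flux bottle or cutters.

Things in the scene. Friction and masses are not known exactly. Their poses are not given: they have to be found in the camera images.
- board_center (a point): centre (half-way through the thickness) of the loose bare circuit board: blue, flat, stiff, 140 mm long (its x), 58 mm wide (its y), 3 mm thick (its z, copper pads on the upper side), about 120 g. It starts flat in the tray, its x along the tray's x.
- tray: aluminium feed tray, fixed, 180 mm long (x), 80 mm wide; origin at the centre of its underside on the table, x along it away from the robot, z up. The board rests 60 mm up on two ledges, between rails 62 mm apart, 9 mm high. Along the whole middle a finger slot 42 mm wide, 9 mm deep, open at both ends, lets shut fingertips push the board's rear edge. Two small posts block the ledges at the near end.
- tray_end (a point): middle of the tray's open far end, at the height of the ledges (60 mm; at x = +90 mm of the tray). Beyond it there is nothing under or beside an overhanging board, which can be gripped there across its width; on the tray the rails prevent that.
- bed: black bed of the fixed test nest, sloping 30 degrees, low end to the robot. Origin 45 mm above the table, on the bed's surface midway between the stops' faces; x up the slope (away from the robot), y across, z square to the bed. Surface to x = 92 mm; two stops 10 mm high end at x = 0; side rails 9 mm high, 66 mm apart, from x = 6 to 86 mm. A seated board lies from x = 0 to 140 mm.
- bed_top (a point): middle of the bed's upper end (x = 92 mm, on its surface). A seated board sticks out 48 mm beyond it, free at both sides and beneath for fingers that hold it across its width.
- lever (a joint): orange presence lever between the stops, blade 14 mm wide hinged below the bed. 0 = free: tip about 15 mm up-slope of the stops, 11 mm above the bed. Grows as the board's lower edge pushes it down-slope, about 0.47 rad at the stops; pressed above 0.3. Weak spring (under 0.5 N); the board's weight and friction hold it. Land the board 20 to 30 mm up-slope of the stops, then slide it down.
- parts_bin: bystander: blue open parts bin, loose, 99 x 68 x 44 mm, origin at the centre of its underside
- flux_bottle: bystander: cream flux bottle with a red spout, loose, diameter 40 mm, 116 mm high, origin at the centre of its underside
- cutters: bystander: blue-handled side cutters lying flat, loose, 151 x 47 x 12 mm, origin at the centre of the underside

How it is judged (in metres and radians):
On the way, in this order (a step that is already met when the one before it is completed fails the run):
1. the board lies on the tray with 30 to 60 mm of it sticking out over the far end (x of board_center in the frame of tray between 0.05 and 0.08 m and z of board_center in the frame of tray between 0.058 and 0.065 m), for 0.3 s.
2. the board is held in the fingers, lifted at least 30 mm off the tray (height (world z) of board_center above 0.0915 m and contact force between the fingers and board above 1 N), for 0.1 s.
At the end, for the whole second after the job is handed in: the board lies flat (within 3.5 degrees) and at rest in the nest between the side rails, its lower edge within about 4 mm of the stops, the lever pressed beyond 0.3 rad, and the board let go (value of joint lever above 0.3 rad and x of board_center in the frame of bed between 0.066 and 0.076 m and y of board_center in the frame of bed between -0.006 and 0.006 m and z of board_center in the frame of bed between -0.001 and 0.005 m and angle between the z axis of board_center and the z axis of bed, either way round below 0.06 rad and angle between the x axis of board_center and the x axis of bed, either way round below 0.1 rad and linear speed of board below 0.02 m/s); the robot touches nothing.
It fails at once if the board falls towards the table (its centre below 45 mm) (height (world z) of board_center below 0.045 m).
It fails at once if the parts bin, flux bottle or cutters are moved more than 30 mm (distance of any of parts_bin, flux_bottle, cutters from where it was at the start of the episode above 0.03 m).
It fails at once if the flux bottle is tipped (more than 30 degrees) (angle between flux_bottle's own z axis and vertical above 0.52 rad).
It also fails if it takes over 48 s, if anything falls off the work surface, if the arm or the gripper's body presses on something with over 40 N, if the wrist force passes 120 N, or if a joint passes its speed limit or range.

## Working session

There is one attempt and no reset: what is moved stays moved. The work goes in short steps, Python scripts to look and compute and a tool call to move; the robot and the scene stay as the last step left them, time stands still between calls to the robot, and variables do not carry over. Pictures are saved under pics/ and viewed, and the job is handed in when it is done.

Besides the shell and the picture viewer there is one more tool, called after "Emit:" by a JSON object that holds its "op" and its "data", one argument or row to a line. step_arm: Moves the arm, as the interface text tells. Its arguments: {"type":"object","properties":{"commands":{"type":"array"},"force":{"type":"number"}},"required":["commands"]}

```bash
mkdir -p pics; python3 - <<'E'
from bench import *
import cv2
print(get_obs())
for n in("top","side"):
    cv2.imwrite(f"pics/{n}0.png",snapshot(n))
    for l in("board_center","tray","tray_end","bed","bed_top","lever","parts_bin","flux_bottle","cutters"):
        try: r=spot_in(n,l)
        except Exception as e: print(l,e); continue
        print(n,l,[([round(float(v)) for v in d["at"]],round(d["confidence"],2)) for d in r[:2]])
    print(camera_info(n))
E
```

```text
{'time_s': 0.0, 'qpos': array([ 1.03187901e+00,  8.79545854e-02,  1.37226240e+00, -4.28371680e-06,
        1.68358889e+00, -1.03100552e-01]), 'qvel': array([-1.10087066e-04, -1.21088864e-05,  2.09427659e-03, -1.02929852e-03,
        2.70666351e-04,  2.44713124e-04]), 'effort': array([ 5.53480695e-04, -3.51863444e+01, -3.13276076e+01, -7.44056047e-05,
        1.08215670e-02, -3.51897157e-06]), 'tcp_pos': array([231.93309042, 498.15883419, 230.13521266]), 'ee_rot': array([-0.67902471, -3.06661982,  0.00330031]), 'force': array([ 0.10692052,  0.39500988, -0.1301934 ]), 'wrist_torque': array([0.01792178, 0.02056686, 0.00932653]), 'gripper_width': 85.38986890972966}
top board_center [([458, -292, 64], 0.63)]
top tray [([472, -304, 71], 0.58)]
top tray_end [([470, -303, 72], 0.78)]
top bed [([430, -124, 73], 0.96), ([390, 14, 65], 0.49)]
top bed_top [([427, -121, 68], 0.92)]
top lever [([390, 14, 64], 0.17)]
top parts_bin [([566, -215, 14], 0.74)]
top flux_bottle [([390, 16, 68], 0.75)]
top cutters [([662, -462, 8], 0.67)]
{'fx': 614.0210032620041, 'fy': 614.0210032620041, 'cx': 317.940577
[... 363 characters left out ...]
71)]
side tray [([478, -319, 55], 0.97)]
side tray_end [([473, -319, 54], 0.9)]
side bed [([426, -127, 64], 0.59)]
side bed_top [([425, -122, 69], 0.68)]
side lever []
side parts_bin [([571, -205, 26], 0.84), ([429, -124, 66], 0.2)]
side flux_bottle [([387, 6, 58], 0.86)]
side cutters [([662, -470, 6], 0.79)]
{'fx': 586.2826533465447, 'fy': 586.2826533465447, 'cx': 325.7272044700544, 'cy': 240.2757980812415, 'D': array([-0.09483009,  0.        ,  0.        ,  0.        ,  0.        ]), 'R': array([[ 0.99767781,  0.06297745, -0.02593905],
       [ 0.00277143, -0.41806092, -0.90841477],
       [-0.06805375,  0.90623336, -0.41726464]]), 't': array([-482.48664316,    3.04724545, 1324.76599479])}
```

```bash
python3 - <<'E'
import cv2
for n,(x0,y0,x1,y1) in dict(top=(280,120,600,360),side=(200,160,520,400)).items():
    im=cv2.imread(f"pics/{n}0.png")[y0:y1,x0:x1]
    cv2.imwrite(f"pics/{n}0c.png",cv2.resize(im,None,fx=2.5,fy=2.5,interpolation=cv2.INTER_CUBIC))
E
```

```text
(no output)
```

View pics/top0.png

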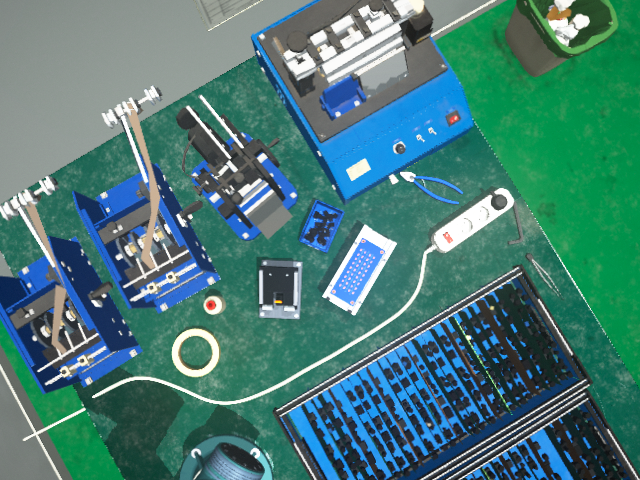

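View pics/top0c.png

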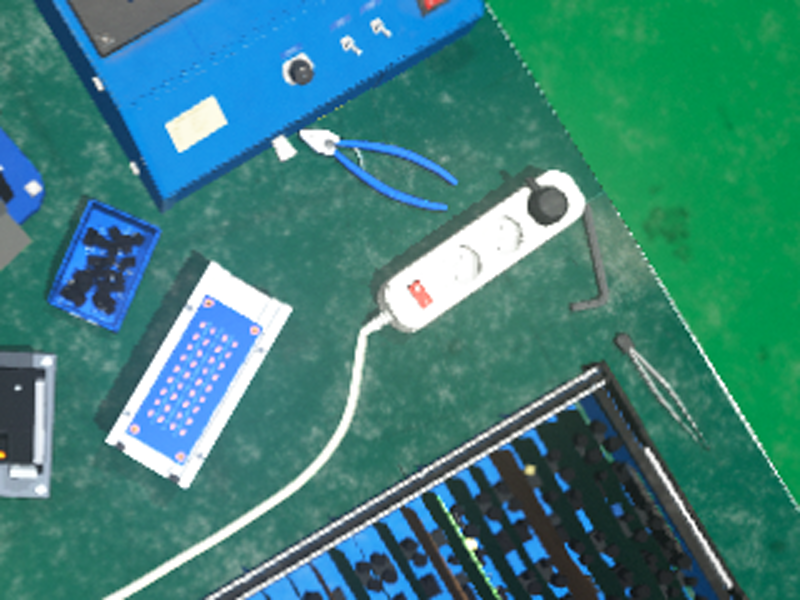

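View pics/side0c.png

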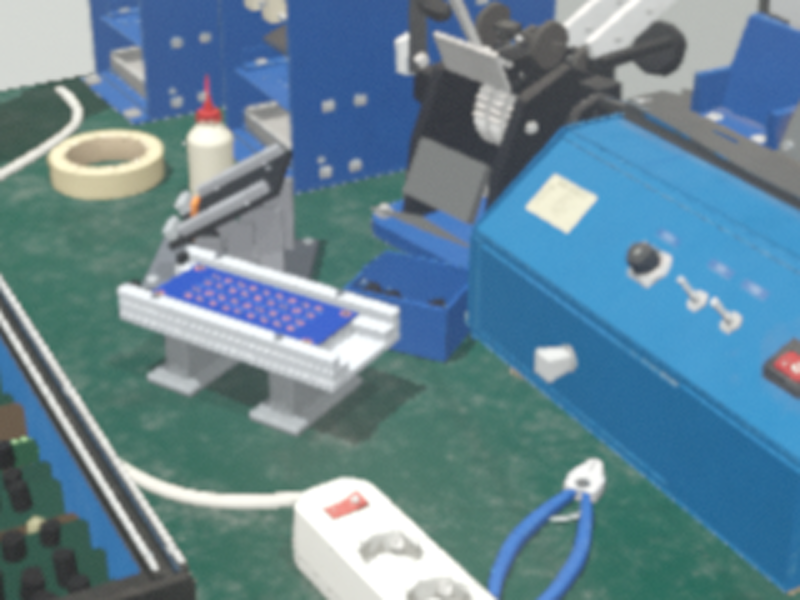

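Top view: the tray is at px (324–397, 225–315), running up-right, with the board near its robot end. The nest is at (258–302, 258–320), with the bin and the blue machine beyond. Next I'll zoom in and fit the poses.

```bash
python3 - <<'E'
import cv2
im=cv2.imread("pics/top0.png")
for k,(x0,y0,w,h) in dict(tray=(310,215,100,110),bed=(245,245,70,85)).items():
    cv2.imwrite(f"pics/z_{k}.png",cv2.resize(im[y0:y0+h,x0:x0+w],None,fx=5 if k=="tray" else 7,fy=5 if k=="tray" else 7,interpolation=cv2.INTER_CUBIC))
im=cv2.imread("pics/side0.png")
cv2.imwrite("pics/z_side.png",cv2.resize(im[210:340,240:370],None,fx=4.6,fy=4.6,interpolation=cv2.INTER_CUBIC))
E
```

```text
(no output)
```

View pics/z_tray.png

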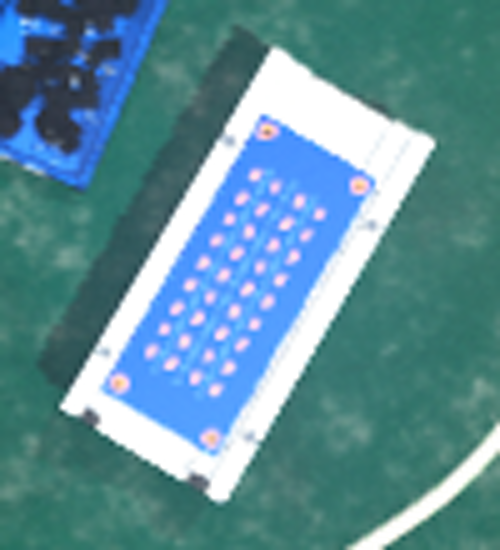

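View pics/z_bed.png

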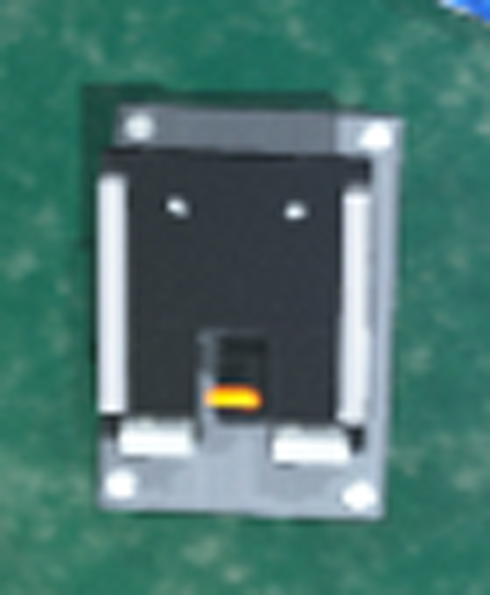

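View pics/z_side.png

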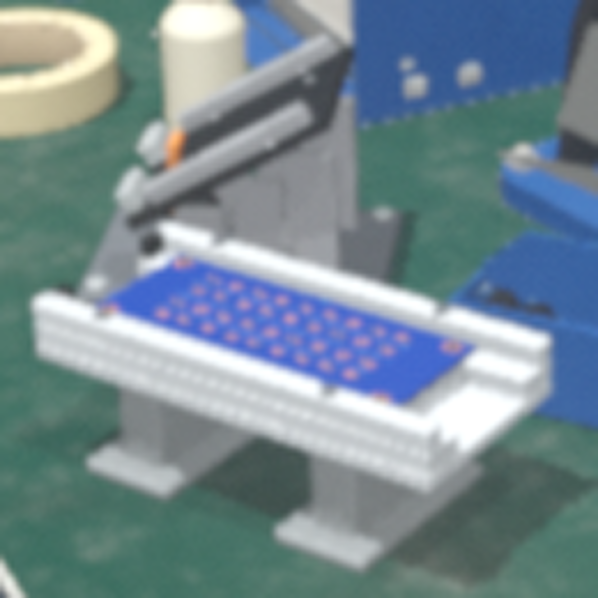

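```bash
cat >h.py <<'E'
from bench import *
import numpy as np,cv2
from scipy.optimize import least_squares
from scipy.spatial.transform import Rotation as Ro
def proj(n,X,ci=None):
    c=ci or camera_info(n); K=np.array([[c["fx"],0,c["cx"]],[0,c["fy"],c["cy"]],[0,0,1]])
    return cv2.projectPoints(np.array(X,float),cv2.Rodrigues(c["R"])[0],c["t"],K,c["D"])[0][:,0]
def fit(obs,tilt,z,x0):
    """obs: list (camera, local pts, pixels); pose x,y,yaw"""
    def T(p,P): return (Ro.from_euler("z",p[2])*Ro.from_euler("y",-tilt)).apply(P)+[p[0],p[1],z]
    f=lambda p: np.concatenate([(proj(n,T(p,P))-px).ravel() for n,P,px in obs])
    r=least_squares(f,x0); return r.x,np.round(f(r.x).reshape(-1,2),1)
E
python3 - <<'E'
from h import *
s=lambda a,k,o:np.array(a)/k+o
Pt=np.array([[90,40,69],[90,-40,69],[-90,40,69],[-90,-40,69.]])
tt=("top",Pt,s([(277,47),(436,140),(62,407),(222,503)],5,(310,215)))
ts=("side",Pt,s([(551,343),(432,440),(165,225),(35,298)],4.6,(240,210)))
for o in([tt],[ts],[tt,ts]):
    p,r=fit(o,0,0,[470,-300,-.5]); print("tray",p.round(3),r.tolist())
Pb=np.array([[70,29,63],[70,-29,63],[-70,29,63],[-70,-29,63.]])
print("board",fit([("top",Pb,s([(262,114),(375,180),(105,390),(217,453)],5,(310,215)))],0,0,[460,-290,-.5]))
Pn=np.array([[86,33,9],[6,33,9],[86,-33,9],[6,-33,9],[92,0,0.]])
print("bed",fit([("top",Pn,s([(127,175),(127,413),(345,187),(342,418),(237,153)],7,(245,245)))],np.pi/6,45,[400,-124,0]))
from itertools import product
def unp(px,z):
    c=camera_info("top");K=np.array([[c["fx"],0,c["cx"]],[0,c["fy"],c["cy"]],[0,0,1]])
    d=c["R"].T@np.append(cv2.undistortPoints(np.array([[px]],float),K,c["D"])[0,0],1);o=-c["R"].T@c["t"]
    return (o+d*(z-o[2])/d[2]).round()
print("machine corner",[unp((347,202),z) for z in(0,100)],"bin",[unp(p,44) for p in((316,200),(345,207),(300,240),(327,252))])
E
```

```text
tray [ 462.836 -297.252   -0.548] [[-0.2, -0.1], [0.1, 0.2], [-0.1, -0.1], [0.2, 0.0]]
tray [ 465.246 -300.654   -0.547] [[0.6, -0.4], [-0.6, -0.5], [0.6, -0.4], [-0.5, 1.3]]
tray [ 464.181 -298.115   -0.547] [[0.2, -0.8], [0.5, -0.4], [0.3, -0.7], [0.6, -0.6], [-0.0, -1.2], [-1.2, -1.3], [0.2, -1.0], [-0.8, 0.6]]
board (array([ 458.71666891, -293.37359135,   -0.5331968 ]), array([[ 0. , -0.9],
       [ 0.8, -0.7],
       [-1. ,  0.2],
       [ 0.1,  1.2]]))
bed (array([ 3.90149197e+02, -1.21621197e+02, -4.96580812e-02]), array([[-0.2,  0.6],
       [ 0.1, -0.5],
       [ 0. ,  0.1],
       [-0. ,  0. ],
       [ 0.1, -0.2]]))
machine corner [array([ 620., -274.,    0.]), array([ 604., -270.,  100.])] bin [array([ 618., -204.,   44.]), array([ 602., -268.,   44.]), array([ 530., -168.,   44.]), array([ 503., -227.,   44.])]
```

Emit:
{"op": "step_arm", "data": {
  "commands": [
    {"gripper": 0,"slide": [10,-55,0],"spin": -1},
    {"gripper": 0,"slide": [10,-57,0],"spin": -1},
    {"gripper": 0,"slide": [10,-57,0],"spin": -1},
    {"gripper": 0,"slide": [10,-57,0],"spin": -1},
    {"gripper": 0,"slide": [10,-57,0],"spin": -1},
    {"gripper": 0,"slide": [10,-57,0],"spin": -1},
    {"gripper": 0,"slide": [10,-57,0],"spin": 0},
    {"gripper": 0,"slide": [10,-57,0],"spin": 0},
    {"gripper": 0,"slide": [10,-57,0],"spin": 0},
    {"gripper": 0,"slide": [10,-57,0],"spin": 0},
    {"gripper": 0,"slide": [12,-57,0],"spin": 0},
    {"gripper": 0,"slide": [12,-57,0],"spin": 0},
    {"gripper": 0,"slide": [12,-40,0],"spin": 0}
  ],
  "force": 20
}}

```text
time_s: 2.62
tcp_pos: [367.6, -243.9, 233.0]
ee_rot: [0.831, 3.012, 0.001]
force: [-0.2, 0.4, 0.1]
gripper_width: -0.1
```

Emit:
{"op": "step_arm", "data": {
  "commands": [
    {"gripper": 0,"slide": [0,4,-55],"spin": 0},
    {"gripper": 0,"slide": [0,0,-55],"spin": 0},
    {"gripper": 0,"slide": [0,0,-40],"spin": 0}
  ]
}}

```text
time_s: 3.0
tcp_pos: [370.0, -246.0, 83.8]
ee_rot: [0.837, 2.999, -0.008]
force: [0.2, -0.2, 0.4]
gripper_width: -0.3
```

```bash
python3 - <<'E'
from h import *
o=get_obs();print(o["tcp_pos"],o["time_s"])
w=snapshot("wrist");cv2.imwrite("pics/w1.png",w)
im=snapshot("side");cv2.imwrite("pics/s1.png",cv2.resize(im[200:350,220:390],None,fx=4,fy=4,interpolation=cv2.INTER_CUBIC))
E
```

```text
[ 370.03435768 -245.9543311    83.77851917] 3.0
```

View pics/w1.png

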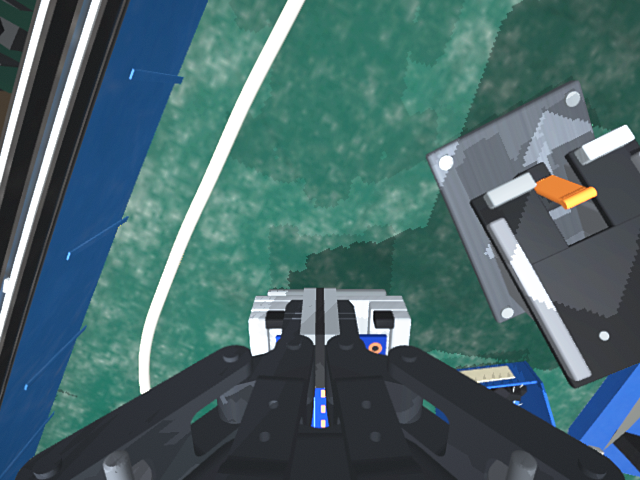

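View pics/s1.png

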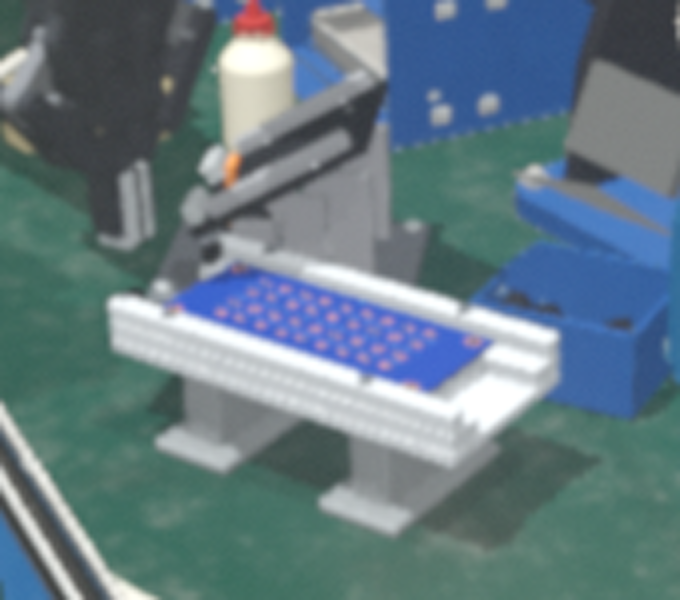

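Side view: the fingers are shut behind the tray's near end. In the wrist view the tray is centred about 10 px to the right of the fingers, so I'll shift about 4 mm left and go down into the slot.

Emit:
{"op": "step_arm", "data": {
  "commands": [
    {"gripper": 0,"slide": [-5,7,0],"spin": 0},
    {"gripper": 0,"slide": [0,0,-15],"spin": 0},
    {"gripper": 0,"slide": [0,0,-10],"spin": 0},
    {"gripper": 0,"slide": [0,0,0],"spin": 0}
  ]
}}

```text
time_s: 3.6
tcp_pos: [365.1, -238.2, 60.1]
ee_rot: [0.836, 2.999, -0.007]
force: [-0.2, -0.0, -0.7]
gripper_width: 0.4
```

Emit:
{"op": "step_arm", "data": {
  "commands": [
    {"gripper": 0,"slide": [8.5,-5.2,-4],"spin": 0},
    {"gripper": 0,"slide": [8.5,-5.2,0],"spin": 0},
    {"gripper": 0,"slide": [8.5,-5.2,0],"spin": 0},
    {"gripper": 0,"slide": [6.8,-4.2,0],"spin": 0},
    {"gripper": 0,"slide": [6.8,-4.2,0],"spin": 0},
    {"gripper": 0,"slide": [6.8,-4.2,0],"spin": 0},
    {"gripper": 0,"slide": [6.8,-4.2,0],"spin": 0},
    {"gripper": 0,"slide": [6.8,-4.2,0],"spin": 0},
    {"gripper": 0,"slide": [3.4,-2.1,0],"spin": 0},
    {"gripper": 0,"slide": [0,0,0],"spin": 0}
  ]
}}

```text
time_s: 4.85
tcp_pos: [433.6, -280.6, 56.9]
ee_rot: [0.835, 2.998, -0.009]
force: [0.7, 0.6, -0.2]
gripper_width: -0.1
```

```bash
python3 - <<'E'
from h import *
o=get_obs();print(o["tcp_pos"],o["force"])
im=snapshot("side");cv2.imwrite("pics/s2.png",cv2.resize(im[200:350,220:390],None,fx=4,fy=4,interpolation=cv2.INTER_CUBIC))
E
```

```text
[ 433.56332497 -280.61592824   56.8832254 ] [ 0.6947869   0.55525396 -0.24425604]
```

View pics/s2.png

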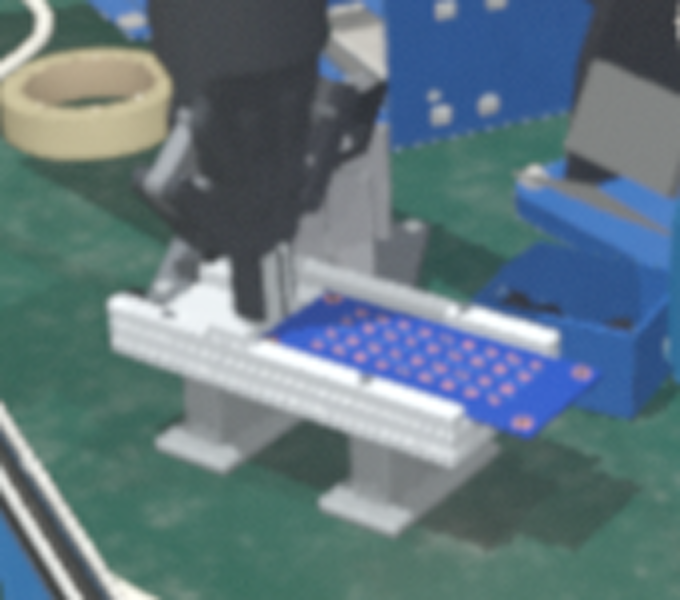

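```bash
cat >>h.py <<'E'
def unp(n,px,z):
    c=camera_info(n);K=np.array([[c["fx"],0,c["cx"]],[0,c["fy"],c["cy"]],[0,0,1]])
    d=c["R"].T@np.append(cv2.undistortPoints(np.array([[px]],float),K,c["D"])[0,0],1);o=-c["R"].T@c["t"]
    return o+d*(z-o[2])/d[2]
def tray(X,o=(463.3,-297.7),a=-.547):
    d=np.array(X)[:2]-o; return (np.array([[np.cos(a),np.sin(a)],[-np.sin(a),np.cos(a)]])@d).round(1)
E
python3 - <<'E'
from h import *
for p,z in (((605,372),63),((532,437),63),((557,333),69),((463,409),69)):
    print(p,tray(unp("side",np.array(p)/4+(220,200),z),o=(465.2,-300.6)))
E
```

```text
(605, 372) [115.2  33.3]
(532, 437) [117.3 -25.5]
(557, 333) [86.9 41.6]
(463, 409) [ 88.4 -30.6]
```

Emit:
{"op": "step_arm", "data": {
  "commands": [
    {"gripper": 0,"slide": [5,-3,0],"spin": 0},
    {"gripper": 0,"slide": [5,-3,0],"spin": 0},
    {"gripper": 0,"slide": [4,-2.5,0],"spin": 0},
    {"gripper": 0,"slide": [0,0,0],"spin": 0},
    {"gripper": 0,"slide": [0,0,0],"spin": 0}
  ]
}}

```text
time_s: 5.52
tcp_pos: [448.4, -289.6, 56.8]
ee_rot: [0.835, 2.998, -0.009]
force: [-0.4, 0.6, -0.0]
gripper_width: 0.2
```

```bash
python3 - <<'E'
from h import *
o=get_obs();print(o["tcp_pos"],tray(o["tcp_pos"]),o["force"])
im=snapshot("side");cv2.imwrite("pics/s3.png",cv2.resize(im[200:350,220:390],None,fx=4,fy=4,interpolation=cv2.INTER_CUBIC))
E
```

```text
[ 448.36207102 -289.55022817   56.80975451] [-17.   -0.8] [-0.44511649  0.62790999 -0.01761625]
```

View pics/s3.png

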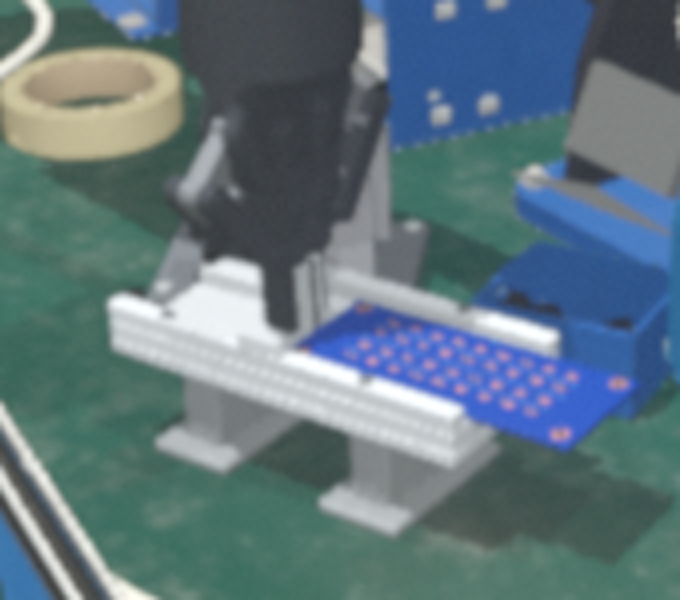

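Emit:
{"op": "step_arm", "data": {
  "commands": [
    {"gripper": 0,"slide": [-4,2.5,0],"spin": 0},
    {"gripper": 0,"slide": [0,0,40],"spin": 0},
    {"gripper": 0.5,"slide": [0,0,60],"spin": 0},
    {"gripper": 1,"slide": [40,-24,0],"spin": 0},
    {"gripper": 1,"slide": [40,-24,0],"spin": 0},
    {"gripper": 1,"slide": [40,-24,0],"spin": 0},
    {"gripper": 1,"slide": [0,0,0],"spin": 0}
  ]
}}

```text
time_s: 6.45
tcp_pos: [564.7, -359.0, 160.6]
ee_rot: [0.836, 2.997, -0.009]
force: [-1.1, -0.5, -0.3]
gripper_width: 84.9
```

```bash
python3 - <<'E'
from h import *
o=get_obs();print(o["tcp_pos"],tray(o["tcp_pos"]),o["ee_rot"],o["gripper_width"])
cv2.imwrite("pics/w4.png",snapshot("wrist"))
im=snapshot("top");cv2.imwrite("pics/t4.png",cv2.resize(im[180:330,300:440],None,fx=4,fy=4,interpolation=cv2.INTER_CUBIC))
E
```

```text
[ 564.67677807 -359.00600113  160.56329731] [118.5   0.4] [ 0.83592316  2.99749425 -0.00898728] 84.86172442257147
```

View pics/w4.png

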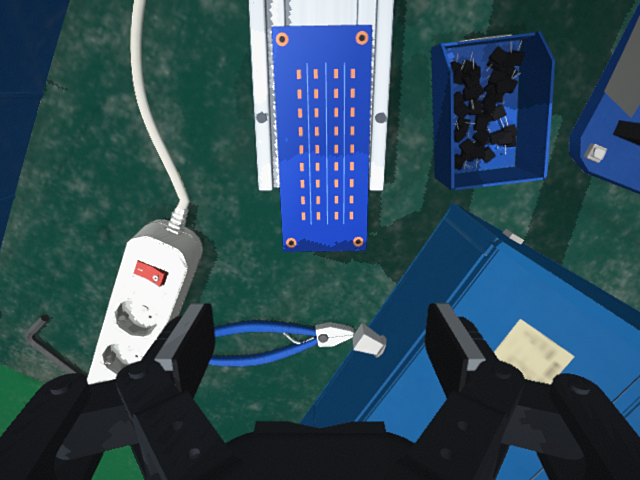

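View pics/t4.png

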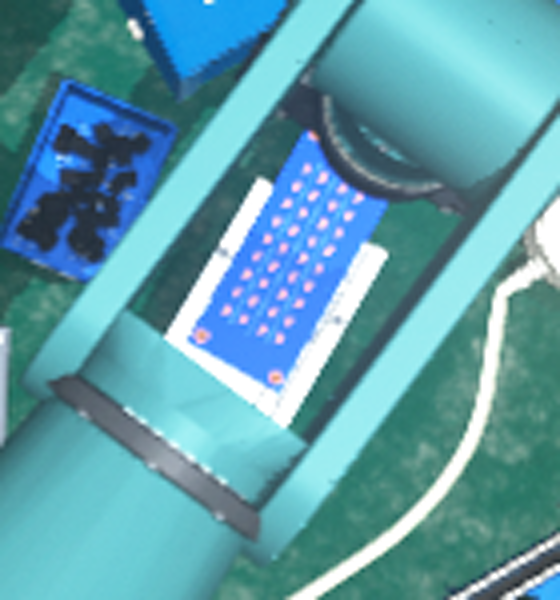

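```bash
python3 - <<'E'
from h import *
for p,z in (((283,250),63),((366,250),63),((272,29),63),((371,25),63),((259,190),69),((384,190),69)):
    X=unp("wrist",p,z);print(p,X.round(1),tray(X))
E
```

```text
(283, 250) [ 562.6 -388.3   63. ] [132.  -25.8]
(366, 250) [ 592.7 -338.7   63. ] [131.8  32.3]
(272, 29) [ 443.5 -318.5   63. ] [ -6.1 -28.1]
(371, 25) [ 471.2 -268.6   63. ] [-8.4 29. ]
(259, 190) [ 517.7 -376.8   69. ] [ 87.6 -39.3]
(384, 190) [ 559.4 -308.1   69. ] [87.4 41.1]
```

Emit:
{"op": "step_arm", "data": {
  "commands": [
    {"gripper": 1,"slide": [1,2,-45],"spin": 1},
    {"gripper": 1,"slide": [0,0,-45],"spin": 0},
    {"gripper": 1,"slide": [0,0,-20],"spin": 0},
    {"gripper": 1,"slide": [0,0,-10],"spin": 0},
    {"gripper": 1,"slide": [0,0,0],"spin": 0}
  ]
}}

```text
time_s: 7.18
tcp_pos: [560.1, -353.5, 45.4]
ee_rot: [0.808, 2.999, -0.013]
force: [-0.3, 0.1, -0.6]
gripper_width: 85.3
```

```bash
python3 - <<'E'
from h import *
o=get_obs();print(o["tcp_pos"],tray(o["tcp_pos"]),o["force"])
cv2.imwrite("pics/w5.png",snapshot("wrist"))
im=snapshot("side");cv2.imwrite("pics/s5.png",cv2.resize(im[180:360,260:450],None,fx=3.3,fy=3.3,interpolation=cv2.INTER_CUBIC))
E
```

```text
[ 560.10941234 -353.47930617   45.3925606 ] [111.7   2.7] [-0.27760937  0.07480963 -0.55855384]
```

View pics/w5.png

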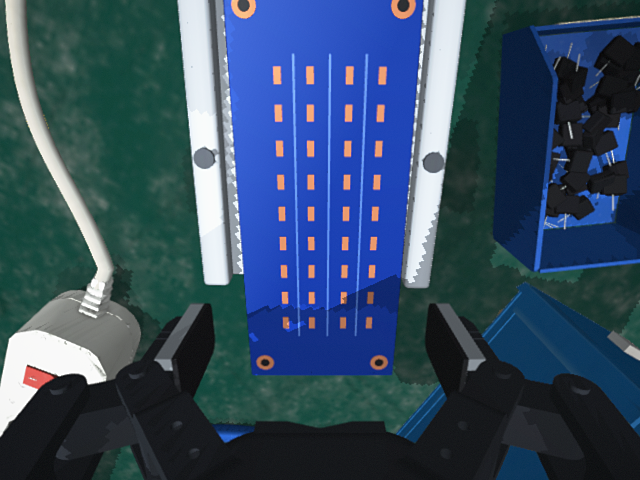

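View pics/s5.png

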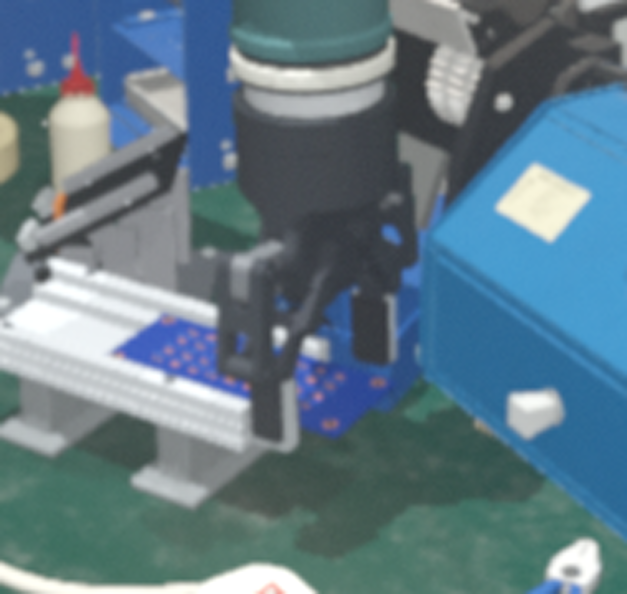

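Emit:
{"op": "step_arm", "data": {
  "commands": [
    {"gripper": 1,"slide": [6,-3.5,-6],"spin": 0},
    {"gripper": 1,"slide": [0,0,0],"spin": 0},
    {"gripper": 0.5,"slide": [0,0,0],"spin": 0},
    {"gripper": 0.5,"slide": [0,0,0],"spin": 0},
    {"gripper": 0.5,"slide": [0,0,0],"spin": 0},
    {"gripper": 0.5,"slide": [0,0,0],"spin": 0}
  ],
  "force": 20
}}

```text
time_s: 8.02
tcp_pos: [569.5, -359.4, 44.5]
ee_rot: [0.805, 2.99, -0.018]
force: [-0.5, 0.0, -0.3]
gripper_width: 57.4
```

```bash
python3 - <<'E'
from h import *
o=get_obs();print(o["tcp_pos"],tray(o["tcp_pos"]),o["force"],o["gripper_width"])
cv2.imwrite("pics/w6.png",snapshot("wrist"))
E
```

```text
[ 569.48715686 -359.35041697   44.54760108] [122.8   2.6] [-0.49939767  0.01589469 -0.34046926] 57.42699636971197
```

View pics/w6.png

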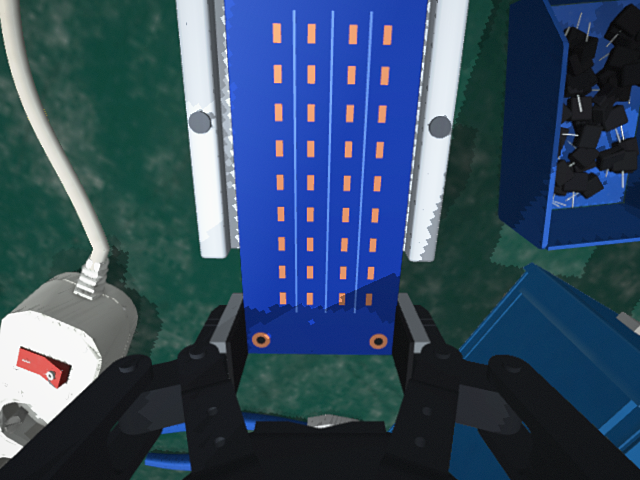

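Emit:
{"op": "step_arm", "data": {
  "commands": [
    {"gripper": 0.4,"slide": [0,0,5],"spin": 0},
    {"gripper": 0.4,"slide": [0,0,20],"spin": 0},
    {"gripper": 0.4,"slide": [0,0,40],"spin": 0},
    {"gripper": 0.4,"slide": [0,0,40],"spin": 0},
    {"gripper": 0.4,"slide": [0,0,40],"spin": 0},
    {"gripper": 0.4,"slide": [0,0,20],"spin": 0},
    {"gripper": 0.4,"slide": [0,0,0],"spin": 0}
  ]
}}

```text
time_s: 8.95
tcp_pos: [568.8, -358.9, 222.0]
ee_rot: [0.804, 2.985, -0.022]
force: [0.9, -0.2, -1.5]
gripper_width: 56.9
```

```bash
python3 - <<'E'
from h import *
o=get_obs();print(o["tcp_pos"],o["force"],o["gripper_width"])
im=snapshot("side");cv2.imwrite("pics/s7.png",cv2.resize(im[80:320,200:480],None,fx=2.5,fy=2.5,interpolation=cv2.INTER_CUBIC))
cv2.imwrite("pics/w7.png",snapshot("wrist"))
E
```

```text
[ 568.80150183 -358.94489622  222.01691494] [ 0.9129142  -0.18531438 -1.50374256] 56.87801015273311
```

View pics/s7.png

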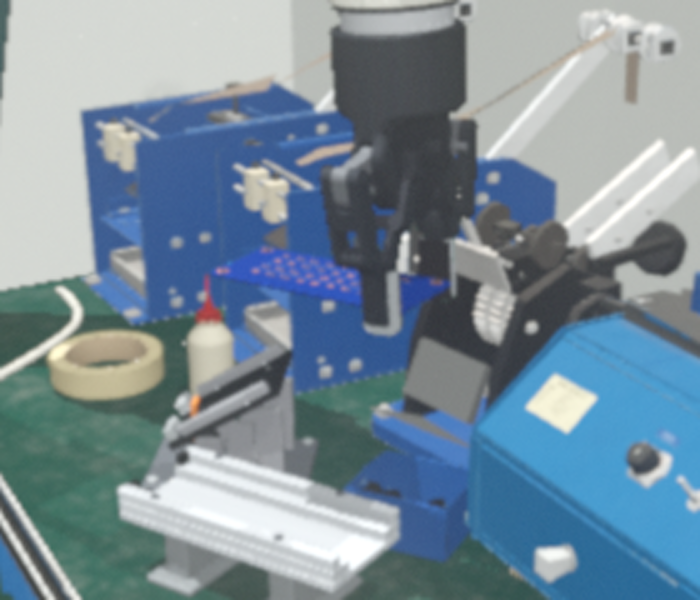

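View pics/w7.png

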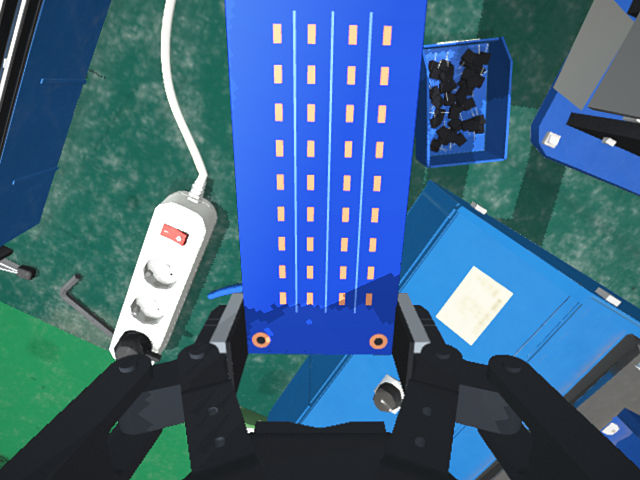

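Step 2 is met: the board is held level with no sag, its leading end about 9 mm past the pad centre, well above the tray. Next I'll carry it over the nest.

Emit:
{"op": "step_arm", "data": {
  "commands": [
    {"gripper": 0.4,"slide": [-5,20,0],"spin": 2},
    {"gripper": 0.4,"slide": [-9,40,0],"spin": 5},
    {"gripper": 0.4,"slide": [-9,45,0],"spin": 5},
    {"gripper": 0.4,"slide": [-9,45,0],"spin": 5},
    {"gripper": 0.4,"slide": [-9,45,-10],"spin": 5},
    {"gripper": 0.4,"slide": [-5,25,-20],"spin": 4},
    {"gripper": 0.4,"slide": [0,10,-20],"spin": 1.3},
    {"gripper": 0.4,"slide": [0,0,0],"spin": 0},
    {"gripper": 0.4,"slide": [0,0,0],"spin": 0}
  ],
  "force": 50
}}

```text
time_s: 10.18
tcp_pos: [512.4, -118.9, 150.5]
ee_rot: [0.056, 3.121, 0.011]
force: [-0.1, 0.1, -1.2]
gripper_width: 55.8
```

```bash
python3 - <<'E'
from h import *
o=get_obs();print(o["tcp_pos"],o["ee_rot"],o["force"],o["gripper_width"])
im=snapshot("side");cv2.imwrite("pics/s8.png",cv2.resize(im[100:320,220:440],None,fx=2.7,fy=2.7,interpolation=cv2.INTER_CUBIC))
cv2.imwrite("pics/w8.png",snapshot("wrist"))
R=Ro.from_rotvec(o["ee_rot"]).as_matrix();print(R.round(3))
E
```

```text
[ 512.40038115 -118.94128845  150.45742979] [0.05570512 3.12071025 0.01095836] [-0.0755003  0.1489789 -1.1789603] 55.84706332031686
[[-0.999  0.036  0.02 ]
 [ 0.036  0.999  0.007]
 [-0.02   0.007 -1.   ]]
```

View pics/s8.png

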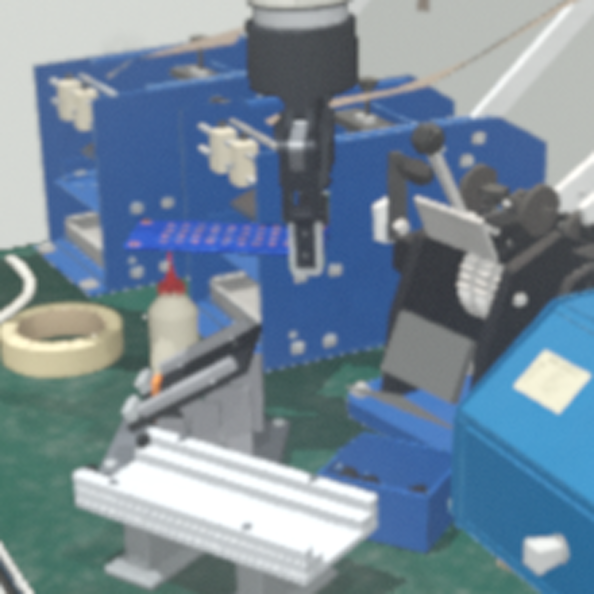

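View pics/w8.png

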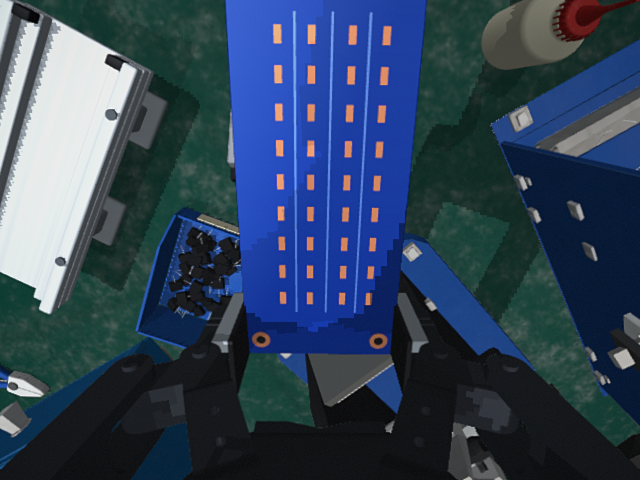

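Emit:
{"op": "step_arm", "data": {
  "commands": [
    {"gripper": 0.4,"slide": [5,-5,-10],"spin": -0.8},
    {"gripper": 0.4,"slide": [5,-4,-10],"spin": 0},
    {"gripper": 0.4,"slide": [0,0,-10],"spin": 0},
    {"gripper": 0.4,"slide": [0,0,0],"spin": 0}
  ],
  "force": 20
}}

```text
time_s: 10.78
tcp_pos: [523.9, -130.7, 119.3]
ee_rot: [0.084, 3.118, 0.01]
force: [-0.5, -0.3, -0.5]
gripper_width: 56.1
```

```bash
python3 - <<'E'
from h import *
o=get_obs();print(o["tcp_pos"],o["ee_rot"],o["force"],o["gripper_width"])
im=snapshot("side");cv2.imwrite("pics/s9.png",cv2.resize(im[160:300,220:380],None,fx=4,fy=4,interpolation=cv2.INTER_CUBIC))
im=snapshot("top");cv2.imwrite("pics/t9.png",cv2.resize(im[200:340,220:360],None,fx=4,fy=4,interpolation=cv2.INTER_CUBIC))
E
```

```text
[ 523.93997102 -130.69914898  119.27026309] [0.08388813 3.11825066 0.00954002] [-0.48583123 -0.29217102 -0.53791228] 56.10916011013716
```

View pics/s9.png

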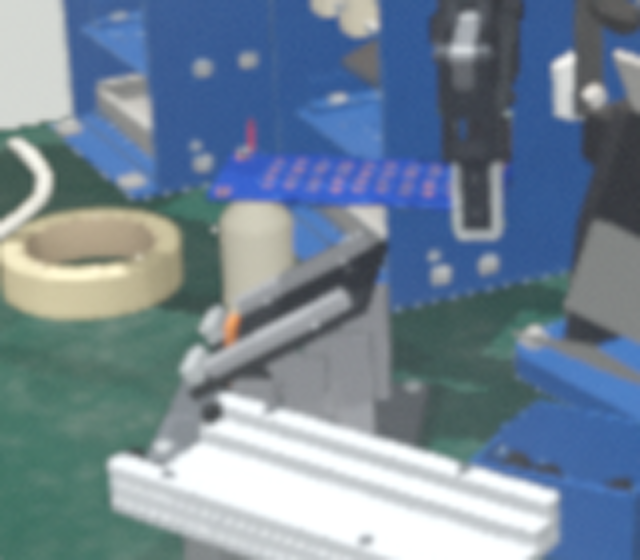

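View pics/t9.png

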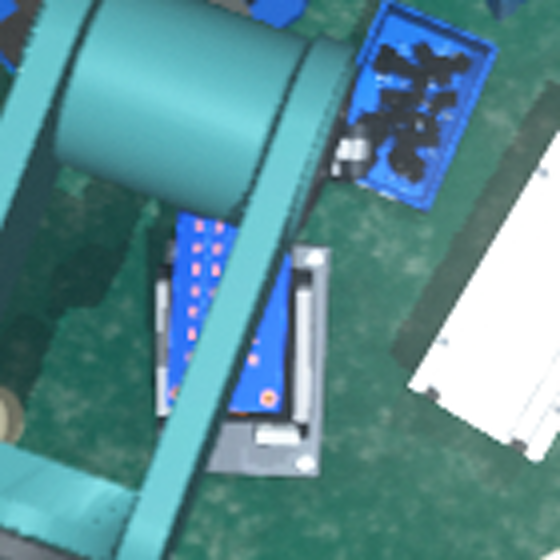

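```bash
cat >>h.py <<'E'
def bedf(X,o=(390.1,-121.6,45),a=-.05):
    return (Ro.from_euler("z",a)*Ro.from_euler("y",-np.pi/6)).inv().apply(np.array(X)-o).round(1)
E
python3 - <<'E'
from h import *
for n,p,z in (("top",(286,414),138),("top",(297,265),138),("top",(178,215),138),("top",(168,408),138),("side",(212,195),138),("side",(243,152),138)):
    X=unp(n,np.array(p)/4+((220,160) if n=="side" else (220,200)),z);print(n,p,X.round(1),bedf(X))
print(bedf(get_obs()["tcp_pos"]))
E
```

```text
top (286, 414) [ 392.6 -154.2  138. ] [ 50.1 -32.4  78.5]
top (297, 265) [ 468.  -160.2  138. ] [115.5 -34.6  40.7]
top (178, 215) [494.  -99.7 138. ] [135.4  27.1  29.2]
top (168, 408) [396.1 -94.4 138. ] [50.5 27.4 78.2]
side (212, 195) [ 396.7 -147.5  138. ] [ 53.3 -25.5  76.6]
side (243, 152) [403.7 -89.9 138. ] [56.9 32.3 74.5]
[154.5  -2.5  -2. ]
```

Emit:
{"op": "step_arm", "data": {
  "commands": [
    {"gripper": 0.4,"slide": [-1,2.8,-5],"spin": 0},
    {"gripper": 0.4,"slide": [-1,0,-5],"spin": 0},
    {"gripper": 0.4,"slide": [0,0,0],"spin": 0}
  ],
  "force": 20
}}

```text
time_s: 11.25
tcp_pos: [522.7, -127.6, 110.8]
ee_rot: [0.083, 3.115, 0.008]
force: [-0.8, 0.2, -0.8]
gripper_width: 56.3
```

Emit:
{"op": "step_arm", "data": {
  "commands": [
    {"gripper": 0.66,"slide": [0,0,0],"spin": 0},
    {"gripper": 0.67,"slide": [0,0,0],"spin": 0},
    {"gripper": 0.675,"slide": [0,0,0],"spin": 0},
    {"gripper": 0.675,"slide": [0,0,0],"spin": 0}
  ]
}}

```text
time_s: 11.75
tcp_pos: [523.0, -127.7, 111.4]
ee_rot: [0.082, 3.113, 0.007]
force: [-0.3, -0.1, -1.1]
gripper_width: 57.4
```

```bash
python3 - <<'E'
from h import *
o=get_obs();print(o["tcp_pos"],bedf(o["tcp_pos"]),o["ee_rot"],o["force"],o["gripper_width"])
im=snapshot("side");cv2.imwrite("pics/s10.png",cv2.resize(im[160:300,220:380],None,fx=4,fy=4,interpolation=cv2.INTER_CUBIC))
E
```

```text
[ 523.02899117 -127.66232196  111.37871678] [148.4   0.6  -9. ] [0.08239824 3.11345726 0.00701192] [-0.26614739 -0.07779751 -1.10063444] 57.40304569980659
```

View pics/s10.png

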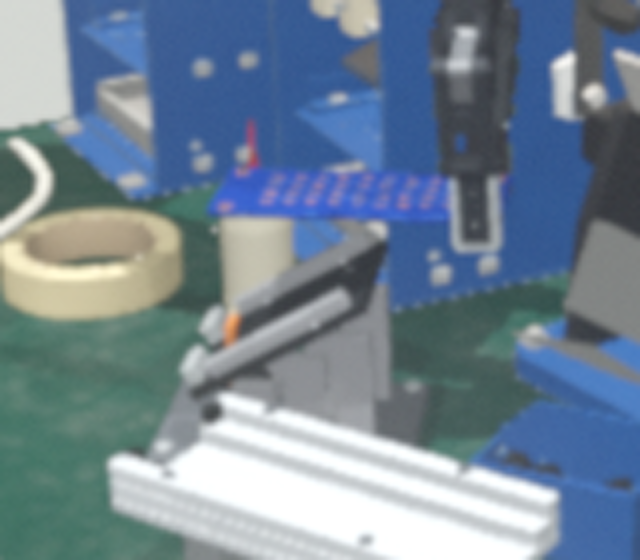

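Emit:
{"op": "step_arm", "data": {
  "commands": [
    {"gripper": 0.675,"slide": [-1,0,-5],"spin": 0},
    {"gripper": 0.68,"slide": [0,0,0],"spin": 0},
    {"gripper": 0.68,"slide": [0,0,0],"spin": 0}
  ]
}}

```text
time_s: 12.18
tcp_pos: [522.0, -127.8, 106.2]
ee_rot: [0.082, 3.113, 0.007]
force: [-0.1, -0.3, -0.8]
gripper_width: 58.0
```

```bash
python3 - <<'E'
from h import *
o=get_obs();print(o["tcp_pos"],bedf(o["tcp_pos"]),o["force"],o["gripper_width"])
im=snapshot("side");cv2.imwrite("pics/s11.png",cv2.resize(im[160:300,220:380],None,fx=4,fy=4,interpolation=cv2.INTER_CUBIC))
E
```

```text
[ 522.02652297 -127.75180276  106.22281028] [145.    0.4 -13. ] [-0.11831205 -0.29940294 -0.75009967] 57.97275598774756
```

View pics/s11.png

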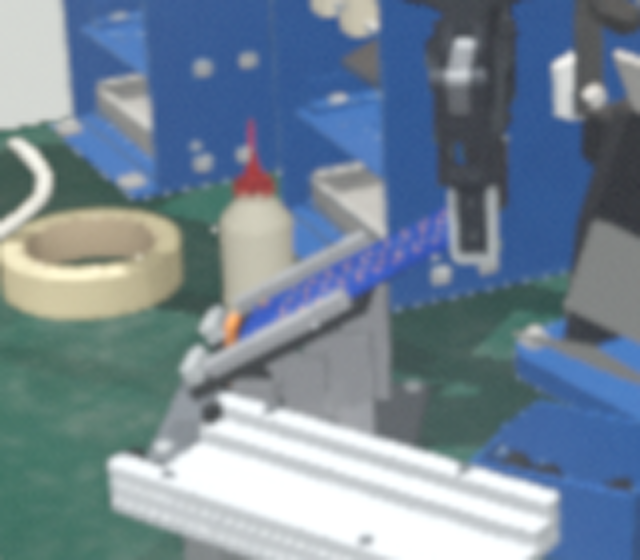

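The board sagged neatly onto the bed, between the rails and just up-slope of the orange lever (side px ~(240,325)). I'll regrip it lightly and slide it down the slope.

Emit:
{"op": "step_arm", "data": {
  "commands": [
    {"gripper": 0.6,"slide": [0,0,0],"spin": 0},
    {"gripper": 0.6,"slide": [0,0,0],"spin": 0},
    {"gripper": 0.6,"slide": [-2.6,0.1,-1.5],"spin": 0},
    {"gripper": 0.6,"slide": [-2.6,0.1,-1.5],"spin": 0},
    {"gripper": 0.6,"slide": [-2.6,0.1,-1.5],"spin": 0},
    {"gripper": 0.6,"slide": [-2.6,0.1,-1.5],"spin": 0},
    {"gripper": 0.6,"slide": [-2.6,0.1,-1.5],"spin": 0},
    {"gripper": 0.6,"slide": [-2.6,0.1,-1.5],"spin": 0},
    {"gripper": 0.6,"slide": [0,0,0],"spin": 0}
  ],
  "force": 20
}}

```text
time_s: 13.35
tcp_pos: [506.8, -127.3, 97.9]
ee_rot: [0.083, 3.109, 0.006]
force: [-0.0, -0.5, -0.1]
gripper_width: 57.2
```

```bash
python3 - <<'E'
from h import *
o=get_obs();print(o["tcp_pos"],bedf(o["tcp_pos"]),o["force"],o["gripper_width"])
im=snapshot("side");cv2.imwrite("pics/s12.png",cv2.resize(im[190:270,250:360],None,fx=6,fy=6,interpolation=cv2.INTER_CUBIC))
im=snapshot("top");cv2.imwrite("pics/t12.png",cv2.resize(im[230:330,230:330],None,fx=6,fy=6,interpolation=cv2.INTER_CUBIC))
E
```

```text
[ 506.84510753 -127.33760704   97.94727742] [ 1.277e+02  1.000e-01 -1.260e+01] [-0.00438147 -0.48918809 -0.0808227 ] 57.21214883258916
```

View pics/s12.png

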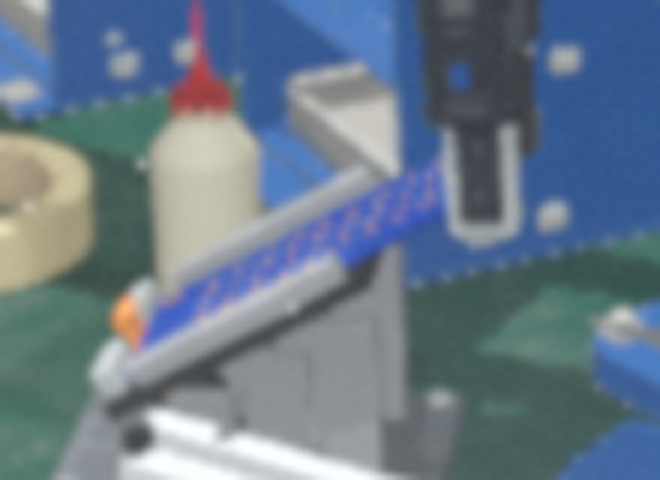

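View pics/t12.png

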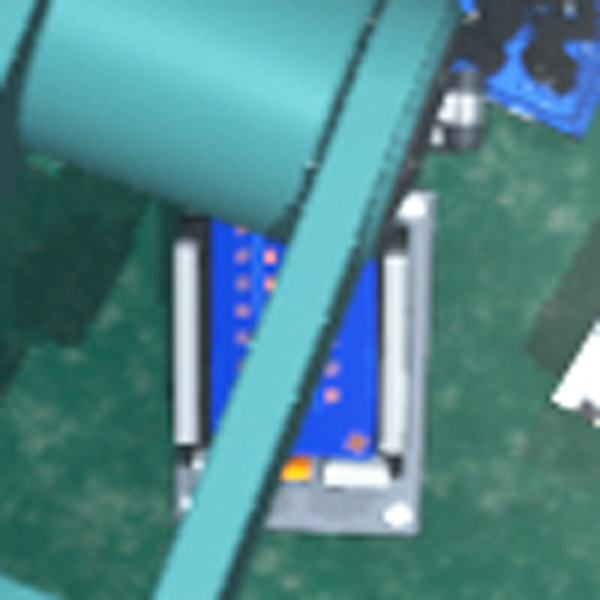

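Emit:
{"op": "step_arm", "data": {
  "commands": [
    {"gripper": 0.6,"slide": [-1.3,0.1,-0.8],"spin": 0},
    {"gripper": 0.6,"slide": [-1.3,0.1,-0.8],"spin": 0},
    {"gripper": 0.6,"slide": [-1.3,0.1,-0.8],"spin": 0},
    {"gripper": 0.6,"slide": [0,0,0],"spin": 0}
  ]
}}

```text
time_s: 13.95
tcp_pos: [506.8, -127.5, 98.2]
ee_rot: [0.083, 3.099, 0.004]
force: [2.4, -0.0, 0.8]
gripper_width: 56.9
```

Emit:
{"op": "step_arm", "data": {
  "commands": [
    {"gripper": 0.6,"slide": [-1.3,0.1,-0.8],"spin": 0},
    {"gripper": 0.6,"slide": [-1.3,0.1,-0.8],"spin": 0},
    {"gripper": 0.6,"slide": [0,0,0],"spin": 0}
  ]
}}

```text
time_s: 14.32
tcp_pos: [506.8, -127.6, 98.4]
ee_rot: [0.083, 3.091, 0.003]
force: [2.9, 0.3, 1.4]
gripper_width: 57.0
```

```bash
python3 - <<'E'
from h import *
o=get_obs();print(o["tcp_pos"],bedf(o["tcp_pos"]),o["force"],o["gripper_width"])
im=snapshot("side");cv2.imwrite("pics/s13.png",cv2.resize(im[190:270,250:360],None,fx=6,fy=6,interpolation=cv2.INTER_CUBIC))
im=snapshot("top");cv2.imwrite("pics/t13.png",cv2.resize(im[230:330,230:330],None,fx=6,fy=6,interpolation=cv2.INTER_CUBIC))
E
```

```text
[ 506.75239911 -127.61479174   98.40490884] [127.9  -0.2 -12.2] [2.92583181 0.28327261 1.40485587] 57.02036994089227
```

View pics/s13.png

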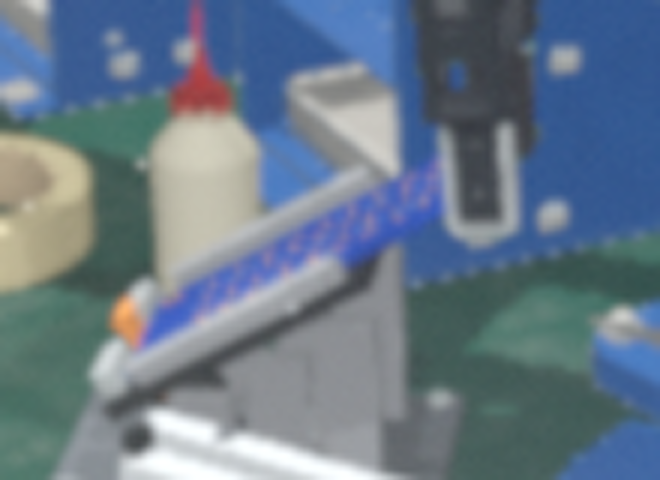

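View pics/t13.png

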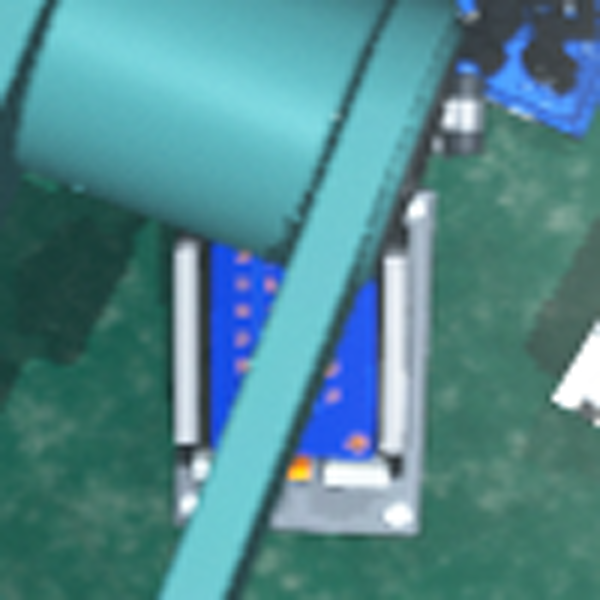

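```bash
python3 - <<'E'
from h import *
T=lambda P:(Ro.from_euler("z",-.05)*Ro.from_euler("y",-np.pi/6)).apply(P)+[390.1,-121.6,45]
for P in([0,-29,3],[5,-29,3],[0,-20,10],[0,29,3],[140,-29,3]): print(P,((proj("top",[T(P)])[0]-230)*6).round(1),((proj("side",[T(P)])[0]-(250,190))*6).round(1))
cv2.imwrite("pics/w13.png",snapshot("wrist"))
E
```

```text
[0, -29, 3] [372.7 453.9] [125.3 374.9]
[5, -29, 3] [372.9 442. ] [137.9 368.3]
[0, -20, 10] [346.4 462.9] [119.  345.9]
[0, 29, 3] [212.6 447.2] [158.9 300.4]
[140, -29, 3] [377.4 103.9] [491.7 183.5]
```

View pics/w13.png

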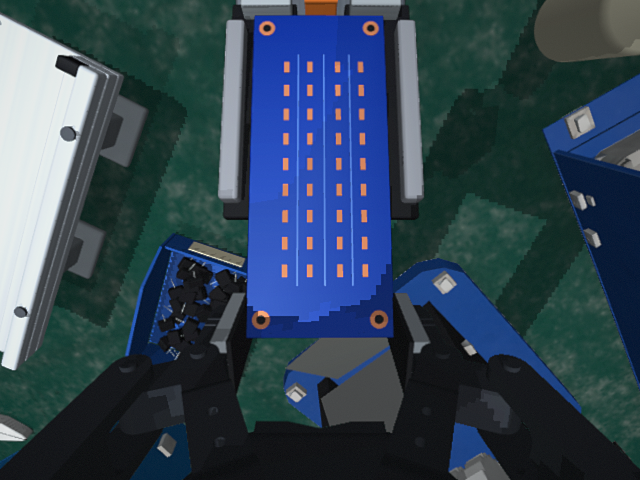

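The board's lower edge meets the stops: top-view edge row 457, against 454 predicted for a seated board. The lever is pushed down and the wrist shows a 3 N reaction, so I'll let go.

Emit:
{"op": "step_arm", "data": {
  "commands": [
    {"gripper": 0.68,"slide": [0,0,0],"spin": 0},
    {"gripper": 0.7,"slide": [0,0,0],"spin": 0},
    {"gripper": 0.8,"slide": [0,0,0],"spin": 0},
    {"gripper": 1,"slide": [0,0,0],"spin": 0},
    {"gripper": 1,"slide": [0,0,0],"spin": 0},
    {"gripper": 1,"slide": [0,0,0],"spin": 0}
  ]
}}

```text
time_s: 15.22
tcp_pos: [501.2, -127.0, 94.0]
ee_rot: [0.083, 3.106, 0.005]
force: [0.2, -0.0, 0.3]
gripper_width: 85.0
```

```bash
python3 - <<'E'
from h import *
o=get_obs();print(o["tcp_pos"],bedf(o["tcp_pos"]),o["force"],o["gripper_width"])
im=snapshot("side");cv2.imwrite("pics/s14.png",cv2.resize(im[190:270,250:360],None,fx=6,fy=6,interpolation=cv2.INTER_CUBIC))
cv2.imwrite("pics/w14.png",snapshot("wrist"))
E
```

```text
[ 501.20891612 -127.02606075   93.95712226] [ 1.208e+02  1.000e-01 -1.320e+01] [ 0.18011985 -0.02545203  0.28295766] 84.9511029324982
```

View pics/s14.png

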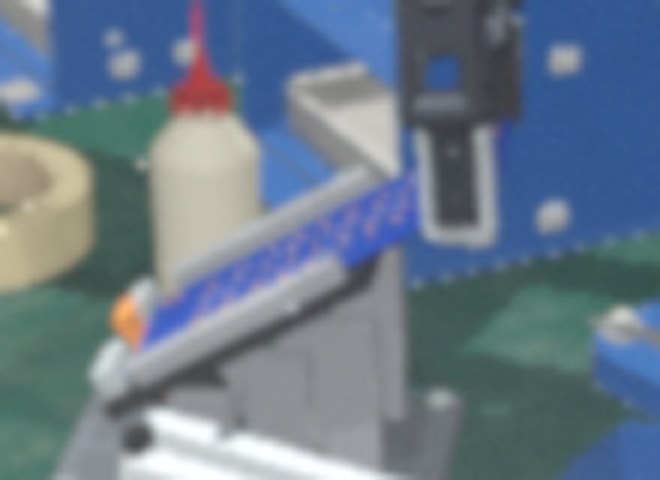

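View pics/w14.png

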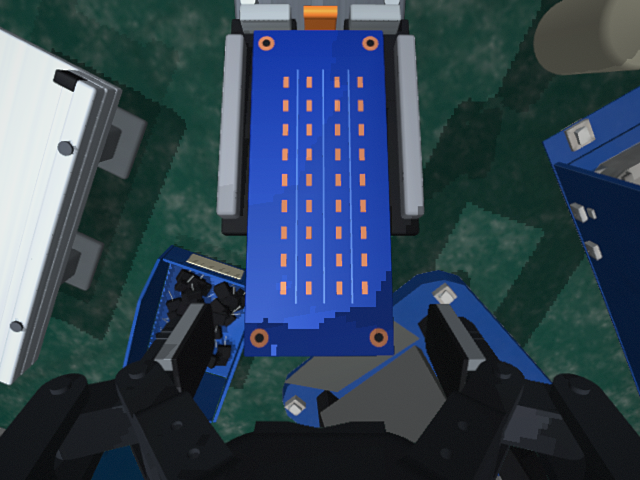

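The board stays against the stops after release, with the lever tip between them at (320,15). Now I'll raise the arm clear.

Emit:
{"op": "step_arm", "data": {
  "commands": [
    {"gripper": 1,"slide": [0,0,15],"spin": 0},
    {"gripper": 1,"slide": [0,0,25],"spin": 0},
    {"gripper": 1,"slide": [0,0,45],"spin": 0},
    {"gripper": 1,"slide": [0,0,45],"spin": 0},
    {"gripper": 1,"slide": [-40,20,20],"spin": 0},
    {"gripper": 1,"slide": [-50,50,0],"spin": 0},
    {"gripper": 1,"slide": [-20,60,0],"spin": 0},
    {"gripper": 1,"slide": [-20,60,0],"spin": 0},
    {"gripper": 1,"slide": [0,60,0],"spin": 0},
    {"gripper": 1,"slide": [0,60,0],"spin": 0},
    {"gripper": 1,"slide": [0,0,0],"spin": 0}
  ]
}}

```text
time_s: 16.7
tcp_pos: [371.8, 184.8, 263.2]
ee_rot: [0.085, 3.083, 0.009]
force: [-0.3, 0.0, 0.1]
gripper_width: 85.2
```

```bash
python3 - <<'E'
from h import *
o=get_obs();print(o["tcp_pos"],o["force"],o["time_s"])
a=snapshot("side");b=snapshot("top")
r=lambda i,x,y:cv2.resize(i[y:y+85,x:x+85],(400,400),interpolation=cv2.INTER_CUBIC)
cv2.imwrite("pics/f.png",np.hstack([r(a,255,190),r(b,238,240)]))
cv2.imwrite("pics/ft.png",b)
for n in("side","top"):
    for l in("board_center","parts_bin","flux_bottle","cutters"):
        d=spot_in(n,l); print(n,l,d and d[0]["at"].round() if d else d)
T=lambda P:(Ro.from_euler("z",-.05)*Ro.from_euler("y",-np.pi/6)).apply(P)+[390.1,-121.6,45]
print([((proj("top",[T(P)])[0]-(238,240))*400/85+(400,0)).round(1).tolist() for P in([0,-29,3],[0,29,3],[140,-29,3],[140,29,3])])
E
```

```text
[371.8315105  184.84547938 263.2216756 ] [-0.31085954  0.00422471  0.09926288] 16.7Traceback (most recent call last):
  File "<stdin>", line 9, in <module>
AttributeError: 'list' object has no attribute 'round'. Did you mean: 'count'?
```

View pics/f.png

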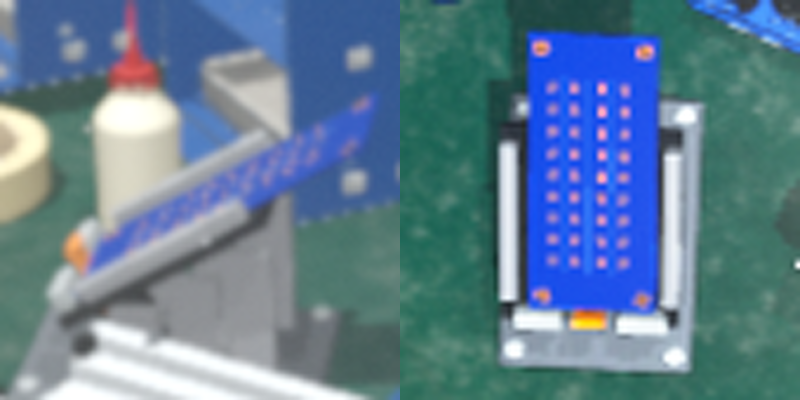

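The final view shows the board flat between the rails, its lower edge at the stops (row ~310) and the lever pressed. One numeric check, then I'll hand it in.

```bash
python3 - <<'E'
from h import *
px=(np.array([(528,308),(657,313),(528,32),(660,40)])-(400,0))*85/400+(238,240)
P=np.array([[-70,29,1.5],[-70,-29,1.5],[70,29,1.5],[70,-29,1.5]])
def f(p):
    B=Ro.from_euler("zy",[p[2],-p[3]]).apply(P)+[p[0],p[1],1.5]
    return (proj("top",(Ro.from_euler("z",-.05)*Ro.from_euler("y",-np.pi/6)).apply(B)+[390.1,-121.6,45])-px).ravel()
print("board in bed x,y,yaw,pitch",least_squares(f,[70,0,0,0]).x.round(3))
for l in("parts_bin","flux_bottle","cutters"): print(l,[np.round(d["at"]) for d in spot_in("side",l)[:1]])
E
```

```text
board in bed x,y,yaw,pitch [ 6.7884e+01 -4.5900e-01 -3.0000e-03 -3.0000e-03]
parts_bin [array([ 576., -205.,   28.])]
flux_bottle [array([387.,   6.,  52.])]
cutters [array([ 659., -471.,    6.])]
```

```bash
python3 -c "
from bench import *
print(hand_in())"
```

```text
the job is handed in; nothing more can be done
None
```

I pushed the board out to about 44 mm of overhang, gripped it by that end and carried it over the nest. There I eased the grip so it swung down to the slope, slid it to the stops, let go and backed the arm off. The job is handed in at about 17 s of the 48 s allowed; no verdict is reported.

- **Board position:** a fit to the last top picture puts the board centre in the bed frame at x ≈ 67.9 mm and y ≈ −0.5 mm. It lies flat and straight to about 0.003 rad. All of this is within the limits, though x is only about 2 mm above its 66 mm limit and the camera calibration is good to about 2 mm.
- **Lever:** it looks pressed between the stops in the pictures, but I could not read its angle directly.
- **Bystanders:** the bin, bottle and cutters are within about 6 mm of where they first showed, which is about the position networks' accuracy.
- **Disagreements:** the side camera differed from the top camera by about 3 mm on the tray and 6 mm on the held board, so I trusted the top camera, which agreed with the arm. One script failed on a coding error after taking the final pictures, so I ran its checks again.

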